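Rehang the work lamp and hang up the parts caddy on a crowded repair bench

ROBOT

A 6-joint arm with a two-finger parallel gripper is mounted at the origin on the work surface. World frame = base frame: x ahead of the robot, y to its left, z up, the work surface at z = 0. Lengths are in m, angles in rad, forces in N, time in s.
With the tool pointing down it reaches from about 0.25 to 0.775 m from the base axis. Payload 4 kg.
Tool frame: the origin (TCP) lies between the finger pads; the fingertips stand 11 mm ahead of it and the grasp point (between the pads) lies 8 mm behind it (robot.tip_extent is the z of the fingertips in the tool frame, in m); z points along the fingers, y is the line along which they close (so a half turn about z gives the same grasp; the last joint's range is limited). The gripper opens to 94 mm and grips with 3 to 60 N. Pads are 16 mm wide; open, the fingers measure 119 mm over their backs; the gripper's body (75 mm by 177 mm) begins 78 mm behind the grasp point.
Start: joints at [-1.337, 0.087, 1.371, -0, 1.684, -0.103], TCP at [0.182, -0.519, 0.217] pointing down, gripper open.
Joint ranges: [-3.1, 3.1], [-0.76, 2.03], [0.27, 2.55], [-1.08, 4.22], [0.17, 2.65], [-2.57, 2.57]. Speed limits (rad/s): [2.79, 2.79, 3.14, 3.14, 3.14, 3.14].

INTERFACE

Orientations are given as [roll, pitch, yaw] about the fixed x, y, z axes, in that order (R = Rz(yaw) Ry(pitch) Rx(roll)).
In Python, from bench import robot, imaging gives the robot as it stands.
- The arm moves only by the shell command python3 -m pendant 'ROWS'. ROWS is JSON, a list of rows, each a list of 7 numbers: the shift along the world's x, y, z in cm, then the turn, a rotation vector about the world's x, y, z in degrees, then the opening, from 0 (shut) to 1 (fully open). In form: [[dx, dy, dz, ax, ay, az, jaw], ...]. A call has 1 to 8 rows; each row shifts and turns the commanded pose from where the row before left it; what a row does not reach is not made up. A row lasts 1/10 s, in which the tool goes at most 50 mm and 8.59 degrees, less where a joint would pass 70% of its speed; a pose out of reach is approached as far as the arm can. A call is refused whole if a number of a shift passes 5 or a number of a turn 8.59, either way. A call with a gripper value outside its range is refused whole. The fingers move at their own pace and stop on an object; the grip force is fixed at half the most. Time passes only in rows, so rows that do not move let the fingers close. It gives the time, the measured TCP pose, the force, the opening and the grip force at its end, in the units of the state.
- robot.get_obs(): the state, without advancing time (a new reading comes with each control period).
- imaging.snapshot(name): name is "scene" or "top"; returns the picture (384x512x3 uint8, red, green, blue); there is no depth.
- imaging.camera_params(name): a dict with "camera_matrix" (3x3 intrinsics, pixels), "R" (3x3) and "t" (3): a world point X has camera coordinates R X + t. Camera axes: x right, y down, z forward; pixel columns grow to the right and rows downward; lengths in m; the calibration is good to about 2 mm. A picture is of the moment at which its call begins. camera_params takes no time and is no camera call.
- robot.close_job(): hands the job in; it is judged then, once.
The state is a dict: "time": time; "joint_positions": joint angles; "qvel": joint speeds; "joint_torque": joint torques, N m; "tool_pos": TCP position; "ee_rot": TCP orientation; "wrist_force": force on the tool from outside, world axes, zero at the start; "wrist_torque": the same for the moment, N m; "width": finger opening in m; "finger_force": force on a finger pad.
Only numpy, scipy, OpenCV 4.12 (cv2) and the standard library are available. Lean on these libraries where they do the work, as an engineer would, in place of code of your own. Each camera call takes 0.05 s, during which the arm holds its last target. There are 200 camera calls.

TASK

Someone left the work lamp on the red hook, which is the parts caddy's place: first move the lamp over and hang it by its handle on the blue hook, then hang the red parts caddy by its handle on the red hook. Each handle must sit in the valley behind both upturned prong tips, with the thing hanging straight and still, let go of. Leave everything else on the bench where it is.

Things in the scene. Friction and masses are not known exactly. Their poses are not given: they have to be found in the camera images.
- red_stand: Red hook stand fixed to the bench, left or right side: red base plate 130 (x) by 140 (y) by 12 mm, steel post 22 mm thick, and at its top a red double-prong hook opening upward, pointing to the body's -x. Nothing above 270 mm. Origin: centre of the base's underside, on the post axis.
- blue_stand: Blue hook stand fixed to the bench on the other side; same shape, sizes and frame as the red stand, but with blue base, crossbar and prongs.
- red_stand_seat (a point): Where the middle of a hung handle bar's axis lies on the red hook: x -72, y 0, z 250 mm in the stand's frame. Prongs 8 mm thick at y +34 and -34 (60 mm clear between); centrelines run from a crossbar on the post (x 0, z 255) gently down to a valley (x -75, z 240), then steeply up to the tips (x -103, z 266; tops at z 270).
- blue_stand_seat (a point): The same point on the blue hook, which has the same prongs.
- lamp: Yellow and black LED work lamp, about 0.4 kg, hanging on the red hook at the start. Body 65 (x) by 122 (y) by 75 (z) mm; above it a rigid black arch handle with a round bar, 10 mm thick, along y, axis 145 mm above the underside, legs at y +55 and -55. Opening under the bar 65 high, 100 wide. Origin: centre of the underside, z up. Front and back alike.
- lamp_bar (a point): Middle of the lamp's handle bar, on its axis (145 mm above the lamp's origin); the bar runs along the lamp's y.
- caddy: Red steel parts caddy (open box with four capped tubes), about 0.35 kg, upright on the bench. Box 76 (x) by 122 (y) by 66 (z) mm; rigid steel arch handle with a round bar, 10 mm thick, along y, axis 145 mm above the underside, legs at y +55 and -55. Opening under the bar 74 high, 100 wide. Origin: centre of the underside, z up. Front and back alike.
- caddy_bar (a point): Middle of the caddy's handle bar, on its axis (145 mm above the caddy's origin); the bar runs along the caddy's y.
- bottle: Bystander: white bottle with red cap, 62 mm diameter, 190 mm tall. Origin: centre of its underside.
- dish: Bystander: round red screw dish, 94 mm diameter, 24 mm high. Origin: centre of its underside.
- fan: Bystander: square black cooling fan lying flat, 80 by 80 by 25 mm. Origin: centre of its underside.
- drill: Bystander: green cordless drill standing on its battery at the back, 110 by 75 mm foot, 186 mm tall; chuck points along its -x, 110 mm from the origin. Origin: centre of its underside.
- mug: Bystander: white mug, 80 mm diameter, 92 mm tall, handle to its +y (reaches about 75 mm). Origin: centre of its underside.
- battery: Bystander: black and red tool battery, 110 (x) by 70 (y) by 66 mm high. Origin: centre of its underside.
- screwdriver: Bystander: green screwdriver lying on the bench, 150 mm long along its x, about 30 mm high. Origin: middle of its length on the bench.
- wrench: Bystander: steel wrench lying flat on the bench, 150 mm long along its x. Origin: middle of its length on the bench.
There are look-alikes about, which are no part of the job. What is shaped like the lamp but orange or purple is not meant.

How it is judged:
On the way, in this order (a step that is already met when the one before it is completed fails the run):
1. the lamp hangs by its handle on the blue hook, let go of (distance between lamp_bar and blue_stand_seat below 0.03 m and angle between lamp's own z axis and vertical below 0.2 rad and contact force between lamp and blue_stand above 0.5 N and contact force between lamp and the fingers below 0.3 N), for 0.2 s.
2. the caddy hangs by its handle on the red hook, let go of (distance between caddy_bar and red_stand_seat below 0.03 m and angle between caddy's own z axis and vertical below 0.2 rad and contact force between caddy and red_stand above 0.5 N and contact force between caddy and the fingers below 0.3 N), for 0.2 s.
At the end, for the whole second after the job is handed in: The lamp hangs on the blue stand and the caddy on the red stand: the middle of each handle bar within 30 mm of that stand's seat point, each upright within 0.2 rad, carried by its stand (over 0.5 N), not touched by the fingers, and at rest (under 0.03 m/s and 0.4 rad/s) (all of step 1 and all of step 2 and linear speed of each of lamp, caddy below 0.03 m/s and angular speed of each of lamp, caddy below 0.4 rad/s).
It fails at once if a bystander (bottle, dish, fan, drill, mug, battery, screwdriver or wrench) is moved by more than 30 mm (distance of any of bottle, dish, fan, drill, mug, battery, screwdriver, wrench from where it was at the start of the episode above 0.03 m).
It also fails if it takes over 72 s, if anything falls off the work surface, if the arm or the gripper's body presses on something with over 40 N, if the wrist force passes 120 N, or if a joint passes its speed limit or range.

## Working session

There is one attempt and no reset: what is moved stays moved. The work goes in short steps, Python scripts to look and compute and a shell command to move; the robot and the scene stay as the last step left them, time stands still between calls to the robot, and variables do not carry over. Pictures are saved under pics/ and viewed, at most 10 in all, crops included, and the job is handed in when it is done.

```bash
mkdir -p pics
python3 - <<'E'
from bench import robot, imaging
import cv2,json
for n in ("scene","top"):
    im=imaging.snapshot(n); cv2.imwrite(f"pics/{n}0.png",cv2.resize(im[:,:,::-1],(800,600),interpolation=cv2.INTER_CUBIC))
    p=imaging.camera_params(n); print(n,p)
print(robot.get_obs(), robot.tip_extent)
E
```

```text
scene {'camera_matrix': array([[353.28656727,   0.        , 256.28163624],
       [  0.        , 353.28656727, 190.96983023],
       [  0.        ,   0.        ,   1.        ]]), 'R': array([[-0.8150048 ,  0.57945281,  0.00127478],
       [ 0.34519753,  0.4872876 , -0.80211561],
       [-0.46540933, -0.65328802, -0.59716741]]), 't': array([ 0.49408411, -0.01620814,  1.25823751])}
top {'camera_matrix': array([[437.18232677,   0.        , 251.48037714],
       [  0.        , 437.18232677, 183.89661813],
       [  0.        ,   0.        ,   1.        ]]), 'R': array([[ 0.02394327, -0.99971034, -0.00243955],
       [-0.99327542, -0.02351252, -0.11336272],
       [ 0.11327252,  0.00513742, -0.99355067]]), 't': array([-0.104384 ,  0.5290436,  1.5760853])}
{'time': 0.1, 'joint_positions': array([-1.33708782e+00,  8.79056323e-02,  1.37203408e+00, -4.38129800e-05,
        1.68360748e+00, -1.03094298e-01]), 'qvel': array([-0.00039313, -0.0019154 , -0.00360257, -0.00087239, -0.00080922,
        0.00069156]), 'joint_torque': array([ 2.21602546e-03, -3.41252410e+01, -3.03300011e+01,  7.19713443e-02,
        3.04462470e-02, -1.00813832e-04]), 'tool_pos': array([ 0.18163861, -0.5186626 ,  0.21544282]), 'ee_rot': array([-3.13964401e+00, -1.57831867e-04,  3.36797759e-01]), 'wrist_force': array([ 0.54198855, -0.61051385, -1.16257552]), 'wrist_torque': array([ 0.02953746, -0.05682909, -0.0132743 ]), 'finger_force': 0.0, 'width': 0.0941012934029017} 0.011
```

View pics/scene0.png

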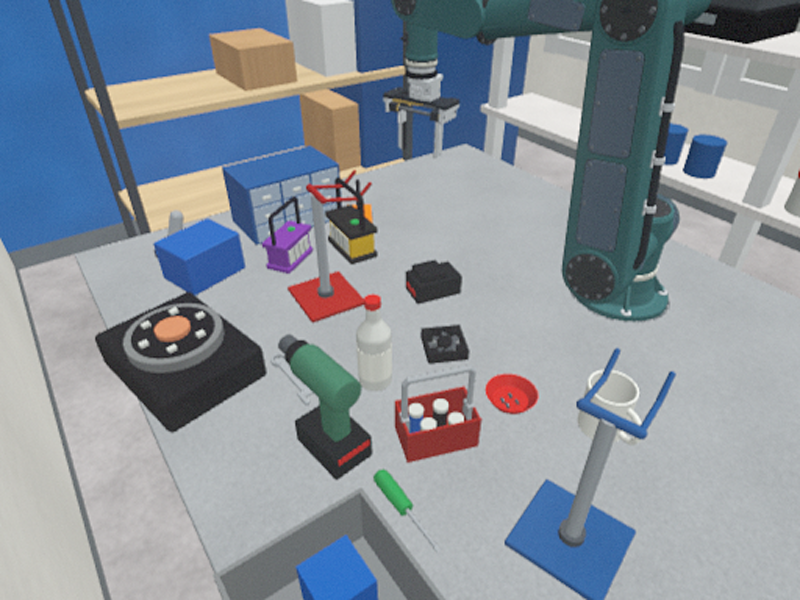

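View pics/top0.png

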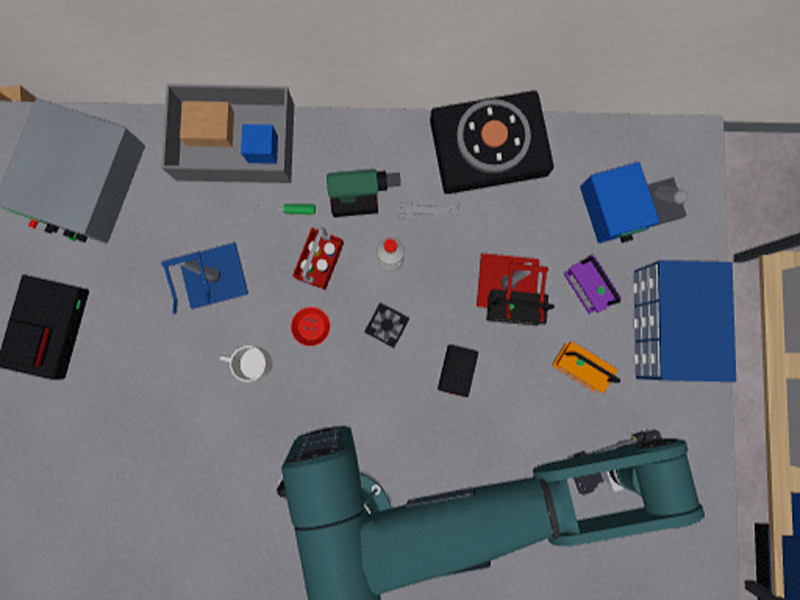

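Run:
```python
import cv2,numpy as np
from bench import imaging
t=imaging.snapshot("top")[:,:,::-1]; s=imaging.snapshot("scene")[:,:,::-1]
# crops: top blue (x100-164,y148-204), top red (300-364,y155-211), top caddy(180-230), scene red
def c(im,x,y,w,h): return cv2.resize(im[y:y+h,x:x+w],(400,300),interpolation=cv2.INTER_CUBIC)
# each 64x48 -> x6.25
m=np.vstack([np.hstack([c(t,98,152,64,48),c(t,300,160,64,48)]),np.hstack([c(s,185,105,64,48),c(t,175,140,64,48)])])
cv2.imwrite("pics/c1.png",m)
m=np.vstack([np.hstack([c(s,365,215,80,60),c(s,250,230,64,48)]),np.hstack([c(s,320,300,100,75),c(s,180,160,64,48)])])
cv2.imwrite("pics/c2.png",m)
```

```text
(no output)
```

View pics/c1.png

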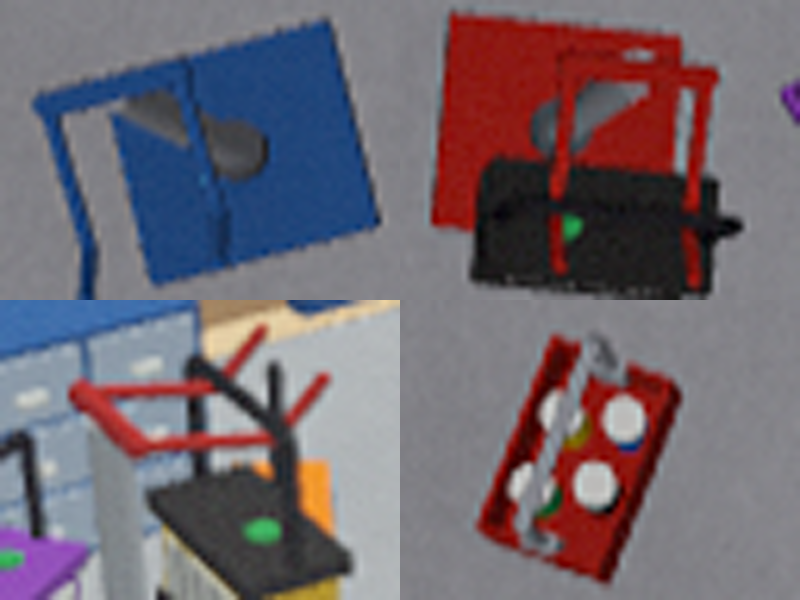

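View pics/c2.png

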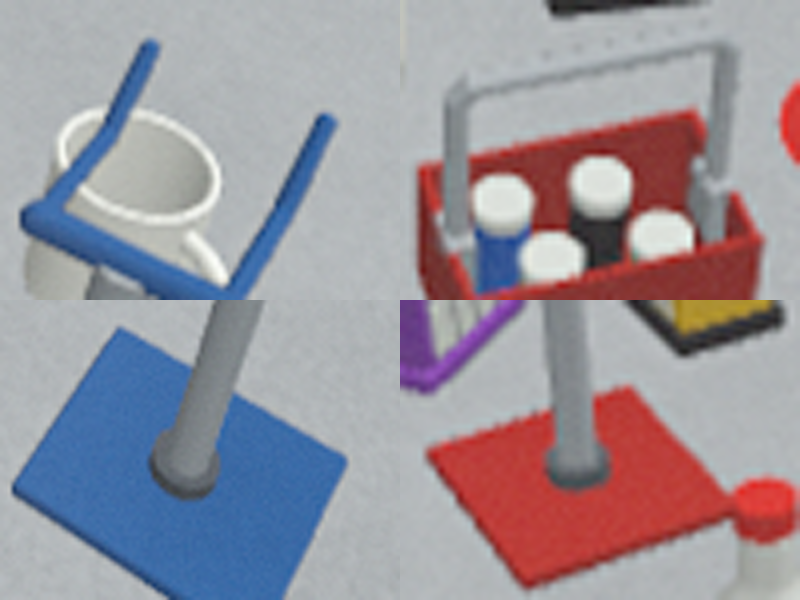

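```bash
cat > fit.py <<'E'
import numpy as np, cv2
from scipy.optimize import least_squares
from bench import imaging
P={n:imaging.camera_params(n) for n in("scene","top")}
def proj(n,X):
    c=P[n]["camera_matrix"]@(P[n]["R"]@np.asarray(X)+P[n]["t"]); return c[:2]/c[2]
def px(u,v,x0,y0,s): return np.array([(u+.5)/s-.5+x0,(v+.5)/s-.5+y0])
def Rz(a): return np.array([[np.cos(a),-np.sin(a),0],[np.sin(a),np.cos(a),0],[0,0,1]])
def fit(obs,x0,usez=False):
    # obs: (cam, model pt mm, pixel)
    f=lambda p:np.concatenate([proj(n,Rz(p[2])@(np.array(m)/1000)+[p[0],p[1],p[3] if usez else 0])-q for n,m,q in obs])
    r=least_squares(f,list(x0)+([0.1] if usez else []),loss="soft_l1")
    return r.x,np.round(f(r.x).reshape(-1,2),1).tolist()
E
python3 - <<'E'
from fit import *
T=lambda x,y:(lambda u,v:px(u,v,x,y,6.25))
tb,tr,tc=T(98,152),T(300,160),T(175,140); sr,sc,srb=T(185,105),T(250,230),T(180,160)
sb=lambda u,v:px(u,v,365,215,5); sbb=lambda u,v:px(u,v,320,300,4)
blue=[("top",(65,-70,12),tb(330,20)),("top",(-65,-70,12),tb(380,225)),("top",(-65,70,12),tb(155,285)),
("top",(0,37,255),tb(40,103)),("top",(0,-34,255),tb(183,62)),
("scene",(-103,-34,268),sb(150,45)),("scene",(-103,34,268),sb(328,120)),
("scene",(-65,-70,12),sbb(120,28)),("scene",(-65,70,12),sbb(347,162)),("scene",(65,-70,12),sbb(13,188))]
red=[("top",(65,70,12),tr(55,12)),("top",(65,-70,12),tr(280,37)),("top",(-65,70,12),tr(35,225)),
("top",(0,34,255),tr(165,57)),("top",(0,-34,255),tr(312,75)),("top",(-103,34,268),tr(160,270)),("top",(-103,-34,268),tr(293,285)),
("scene",(0,-37,255),sr(80,90)),("scene",(0,34,255),sr(140,147)),("scene",(-103,-34,268),sr(264,28)),("scene",(-103,34,268),sr(324,76)),
("scene",(65,-70,12),srb(28,153)),("scene",(-65,-70,12),srb(230,88)),("scene",(65,70,12),srb(130,285))]
lamp=[("top",(0,57,145),tr(90,212)),("top",(0,-57,145),tr(335,225)),("scene",(0,-56,147),sr(197,62)),("scene",(0,56,147),sr(287,132))]
cad=[("top",(0,-55,145),tc(200,52)),("top",(0,55,145),tc(132,240)),("scene",(0,-55,147),sc(60,88)),("scene",(0,55,147),sc(335,46)),
("top",(38,61,66),tc(158,40)),("top",(38,-61,66),tc(280,85)),("top",(-38,-61,66),tc(210,280)),("top",(-38,61,66),tc(80,225))]
# caddy bar ends relabelled: use y>0 as image-left in top
cad[0]=("top",(0,55,145),tc(200,52)); cad[1]=("top",(0,-55,145),tc(135,242))
cad[4:]=[("top",(-38,61,66),tc(158,40)),("top",(38,61,66),tc(280,85)),("top",(38,-61,66),tc(210,280)),("top",(-38,-61,66),tc(80,225))]
for k,o,g,z in(("blue",blue,(.55,.35,.25),0),("red",red,(.55,-.25,-.1),0),("lamp",lamp,(.5,-.25,-.1),1),("cad",cad,(.55,.1,-.5),0)):
    p,r=fit(o,g,z); print(k,np.round(p,4),r)
    if k in("blue","red"): print(" seat",np.round(Rz(p[2])@[-.072,0,.25]+[p[0],p[1],0],4))
byst={"bottle":(392,243,.19),"dish":(310,326,.024),"fan":(387,325,.025),"mug":(250,363,.092),"batt":(458,370,.066),"drillfoot":(355,200,.03),"purple":(597,285,.07),"orange":(585,367,.07),"driver":(290,208,.02)}
for k,(u,v,z) in byst.items():
    q=np.array([u/1.5625,v/1.5625]); from scipy.optimize import fsolve
    print(k,np.round(fsolve(lambda w:proj("top",[w[0],w[1],z])-q,[.5,0]),3))
E
```

```text
blue [0.5559 0.3393 0.2911] [[-0.3, -1.1], [0.0, -0.6], [-0.6, -0.3], [0.4, -0.0], [-0.7, 0.7], [0.2, 0.2], [0.0, 0.1], [-0.5, -0.8], [1.1, -0.8], [-0.7, -0.2]]
 seat [0.4869 0.3186 0.25  ]
red [ 0.5525 -0.3631 -0.0704] [[-1.1, 0.1], [0.3, -0.5], [-0.7, 0.5], [0.5, 1.5], [-1.6, 0.6], [-0.5, -0.5], [0.1, -0.9], [-0.1, 0.2], [-0.1, -0.2], [-0.2, -0.4], [0.3, -0.4], [-0.8, -0.9], [-0.0, -1.1], [-0.8, -0.8]]
 seat [ 0.4807 -0.3581  0.25  ]
lamp [ 0.4797 -0.356  -0.0566  0.1034] [[2.5, -0.7], [-0.7, 0.1], [-0.4, -0.9], [1.9, 1.0]]
cad [ 0.5903  0.0817 -1.9   ] [[0.4, -0.9], [-0.7, -1.5], [43.9, -11.3], [-43.6, 4.6], [0.2, 0.3], [0.2, 0.2], [-0.6, 0.4], [0.5, 2.0]]
bottle [ 0.608 -0.088]
dish [0.436 0.101]
fan [ 0.443 -0.08 ]
mug [0.347 0.223]
batt [ 0.342 -0.244]
drillfoot [0.739 0.004]
purple [ 0.543 -0.559]
orange [ 0.356 -0.53 ]
driver [0.718 0.16 ]
```

```bash
python3 -m pendant '[[0,0,5,0,0,0,0.6],[0,0,5,0,0,0,0.6],[2.5,1.3,0,0,0,6,0.6],[2.5,1.3,0,0,0,6,0.6],[2.5,1.3,0,0,0,6,0.6],[2.5,1.3,0,0,0,6,0.6],[2.5,1.3,0,0,0,6,0.6],[2.5,1.3,0,0,0,6,0.6]]' && python3 -m pendant '[[2.5,1.4,0,0,0,6,0.6],[2.5,1.4,0,0,0,6,0.6],[2.5,1.4,0,0,0,6,0.6],[2.5,1.4,0,0,0,6,0.6],[2.5,1.4,0,0,0,6,0.6],[2,1.4,0,0,0,1,0.6],[0,0,0,0,0,0,0.6],[0,0,0,0,0,0,0.6]]'
python3 - <<'E'
from fit import *
T=lambda x,y:(lambda u,v:px(u,v,x,y,6.25))
tc=T(175,140); sc=T(250,230)
cad=[("top",(0,55,145),tc(200,52)),("top",(0,-55,145),tc(135,242)),("scene",(0,55,147),sc(60,88)),("scene",(0,-55,147),sc(335,46)),
("top",(-38,61,66),tc(158,40)),("top",(38,61,66),tc(280,85)),("top",(38,-61,66),tc(210,280)),("top",(-38,-61,66),tc(80,225))]
print(fit(cad,(.55,.1,-1.9)))
E
```

```text
time: 1.0
tool_pos: [0.3327, -0.4404, 0.3162]
ee_rot: [-3.141, -0.0, 0.969]
wrist_force: [-0.1, -0.3, 0.2]
width: 0.0563
finger_force: 0.0
time: 1.8
tool_pos: [0.4767, -0.357, 0.3161]
ee_rot: [-3.141, -0.0, 1.507]
wrist_force: [0.2, 0.6, -0.5]
width: 0.056
finger_force: 0.0
(array([ 0.59175393,  0.08299779, -1.90105286]), [[0.0, -1.3], [-1.1, -2.0], [0.2, -1.6], [-0.2, -4.0], [-0.2, -0.2], [-0.1, -0.2], [-0.9, 0.0], [0.1, 1.5]])
```

```bash
python3 -m pendant '[[0.3,0,-2.5,0,0,0,0.6],[0,0,-2.5,0,0,0,0.6],[0,0,-2.5,0,0,0,0.6],[0,0,0,0,0,0,0.6],[0,0,0,0,0,0,0.6]]'
python3 - <<'E'
from bench import imaging
import cv2,numpy as np
t=imaging.snapshot("top")[:,:,::-1]; s=imaging.snapshot("scene")[:,:,::-1]
cv2.imwrite("pics/d1.png",np.hstack([cv2.resize(t[150:222,290:386],(400,300),interpolation=2),cv2.resize(s[75:171,170:298],(400,300),interpolation=2)]))
E
```

```text
time: 2.3
tool_pos: [0.4788, -0.3577, 0.2417]
ee_rot: [-3.141, -0.0, 1.505]
wrist_force: [0.1, -0.5, 0.7]
width: 0.0564
finger_force: 0.0
```

View pics/d1.png

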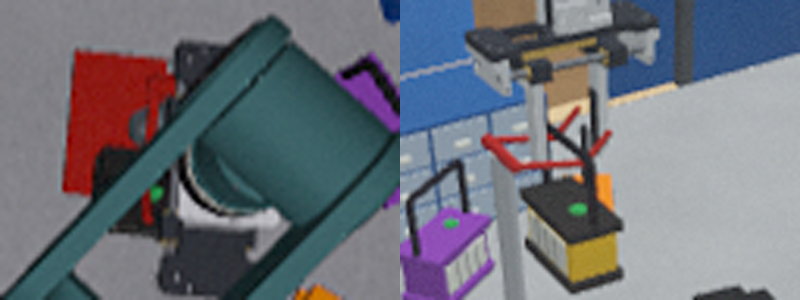

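The scene crop shows the open fingers straddling the lamp bar between the red prongs (bar near (570,140), fingers at x≈540 and 597). Close and lift.

```bash
python3 -m pendant '[[0,0,0,0,0,0,0],[0,0,0,0,0,0,0],[0,0,0,0,0,0,0],[0,0,0,0,0,0,0],[0,0,0,0,0,0,0],[0,0,0,0,0,0,0]]' && python3 -m pendant '[[0,0,0.6,0,0,0,0],[0,0,0.6,0,0,0,0],[0,0,0.6,0,0,0,0],[0,0,0.6,0,0,0,0],[0,0,0.6,0,0,0,0],[0,0,0.6,0,0,0,0],[0,0,0,0,0,0,0],[0,0,0,0,0,0,0]]'
```

```text
time: 3.0
tool_pos: [0.4798, -0.357, 0.2414]
ee_rot: [-3.142, -0.0, 1.506]
wrist_force: [-0.2, 0.2, 0.6]
width: 0.0116
finger_force: 0.0
time: 3.8
tool_pos: [0.4798, -0.3572, 0.2777]
ee_rot: [3.141, 0.0, 1.506]
wrist_force: [-0.1, 0.3, -3.2]
width: 0.0091
finger_force: 30.0
```

```bash
python3 -m pendant '[[-0.5,0,0,0,0,0,0],[-1.2,0.1,0,0,0,0,0],[-1.2,0.1,0,0,0,0,0],[-1.2,0.1,0,0,0,0,0],[-1.2,0.1,0,0,0,0,0],[-1.2,0.1,0,0,0,0,0],[-1,0.1,0,0,0,0,0],[0,0,0,0,0,0,0]]' && python3 -m pendant '[[0,0,1.5,0,0,0,0],[0,0,1.5,0,0,0,0],[0,0,1,0,0,0,0],[0,2,0,0,0,1,0],[0,3,0,0,0,1,0],[0,3,0,0,0,1,0],[0,3,0,0,0,1,0],[0,3,0,0,0,1,0]]' && python3 -m pendant '[[0,3,0,0,0,1,0],[0,3,0,0,0,1,0],[0,3,0,0,0,1,0],[0,3,0,0,0,1,0],[0,3,0,0,0,1,0],[0,3,0,0,0,1,0],[0,3,0,0,0,1,0],[0,3,0,0,0,1,0]]' && python3 -m pendant '[[0,3,0,0,0,1,0],[0,3,0,0,0,1,0],[0,3,0,0,0,1,0],[0,3,0,0,0,1,0],[0,3,0,0,0,1,0],[0,2,0,0,0,1,0],[0,1,0,0,0,1,0],[0,0,0,0,0,0,0]]'
```

```text
time: 4.6
tool_pos: [0.4033, -0.3511, 0.2781]
ee_rot: [3.141, 0.001, 1.505]
wrist_force: [0.5, 0.9, -3.3]
width: 0.009
finger_force: 30.0
time: 5.4
tool_pos: [0.4049, -0.2099, 0.3175]
ee_rot: [3.141, -0.0, 1.594]
wrist_force: [0.7, -1.0, -2.9]
width: 0.0094
finger_force: 30.0
time: 6.2
tool_pos: [0.4048, 0.0302, 0.3177]
ee_rot: [3.141, -0.0, 1.734]
wrist_force: [0.1, -1.0, -3.9]
width: 0.0089
finger_force: 30.0
time: 7.0
tool_pos: [0.4047, 0.2098, 0.3173]
ee_rot: [-3.141, -0.0, 1.858]
wrist_force: [0.5, -0.1, -2.5]
width: 0.0094
finger_force: 30.0
```

```bash
python3 -m pendant '[[0.3,2.5,0,0,0,0,0],[0.3,2.5,0,0,0,0,0],[0.4,2.5,0,0,0,0,0],[0,1.2,-1,0,0,0,0],[0,0,-1.5,0,0,0,0],[0,0,-1.4,0,0,0,0],[0,0,0,0,0,0,0],[0,0,0,0,0,0,0]]'
python3 - <<'E'
from bench import imaging
import cv2,numpy as np
t=imaging.snapshot("top")[:,:,::-1]; s=imaging.snapshot("scene")[:,:,::-1]
cv2.imwrite("pics/d2.png",np.hstack([cv2.resize(t[140:236,80:208],(400,300),interpolation=2),cv2.resize(s[190:286,340:468],(400,300),interpolation=2)]))
E
```

```text
time: 7.8
tool_pos: [0.4146, 0.295, 0.2781]
ee_rot: [-3.141, 0.001, 1.854]
wrist_force: [-0.7, 0.1, -2.5]
width: 0.0094
finger_force: 30.0
```

View pics/d2.png

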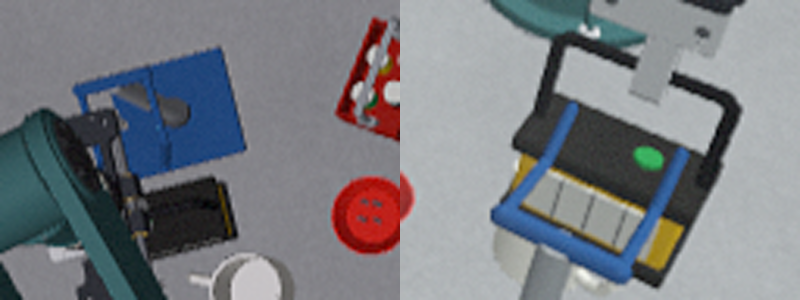

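```bash
python3 -m pendant '[[0.9,0.3,0,0,0,0,0],[0.9,0.3,0,0,0,0,0],[0.9,0.3,0,0,0,0,0],[0.9,0.3,0,0,0,0,0],[0.9,0.3,0,0,0,0,0],[0.9,0.3,0,0,0,0,0],[0.9,0.3,0,0,0,0,0],[0.9,0.3,0,0,0,0,0]]' && python3 -m pendant '[[0,0,0,0,0,0,0],[0,0,0,0,0,0,0],[0,0,-0.6,0,0,0,0],[0,0,-0.6,0,0,0,0],[0,0,-0.6,0,0,0,0],[0,0,-0.6,0,0,0,0],[0,0,-0.6,0,0,0,0],[0,0,0,0,0,0,0]]'
```

```text
time: 8.7
tool_pos: [0.4876, 0.3201, 0.2783]
ee_rot: [-3.141, 0.0, 1.855]
wrist_force: [0.3, -0.1, -3.1]
width: 0.0095
finger_force: 30.0
time: 9.5
tool_pos: [0.4862, 0.3196, 0.2469]
ee_rot: [-3.139, 0.001, 1.855]
wrist_force: [-0.8, -0.1, -4.7]
width: 0.0089
finger_force: 30.0
```

```bash
python3 -m pendant '[[0,0,-0.3,0,0,0,0],[0,0,-0.3,0,0,0,0],[0,0,0,0,0,0,0],[0,0,0,0,0,0,0.15],[0,0,0,0,0,0,0.3],[0,0,0,0,0,0,0.5],[0,0,0,0,0,0,0.5],[0,0,0,0,0,0,0.5]]' ; python3 -m pendant '[[0,0,0,0,0,0,0.5],[0,0,0,0,0,0,0.5],[0,0,0,0,0,0,0.5],[0,0,2,0,0,0,0.5],[0,0,2,0,0,0,0.5],[0,0,2,0,0,0,0.5],[0,0,2,0,0,0,0.5],[0,0,0,0,0,0,0.5]]'
python3 - <<'E'
from bench import imaging
import cv2,numpy as np
t=imaging.snapshot("top")[:,:,::-1]; s=imaging.snapshot("scene")[:,:,::-1]
cv2.imwrite("pics/d3.png",np.hstack([cv2.resize(t[130:202,170:266],(400,300),interpolation=2),cv2.resize(s[190:286,340:468],(400,300),interpolation=2)]))
E
```

```text
time: 10.3
tool_pos: [0.4869, 0.32, 0.2429]
ee_rot: [3.141, -0.0, 1.855]
wrist_force: [0.3, -0.7, 0.2]
width: 0.0424
finger_force: 0.0
time: 11.1
tool_pos: [0.4876, 0.3204, 0.3261]
ee_rot: [3.135, -0.001, 1.855]
wrist_force: [-0.5, -0.1, 0.2]
width: 0.0473
finger_force: 0.0
```

View pics/d3.png

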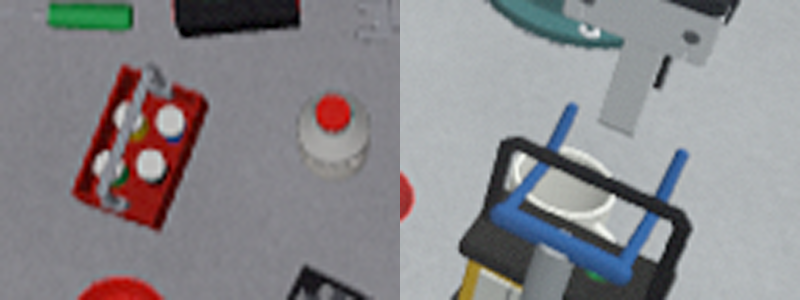

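```bash
python3 -m pendant '[[1.3,-3,0,0,0,6.8,0.5],[1.3,-3,0,0,0,6.8,0.5],[1.3,-3,0,0,0,6.8,0.5],[1.3,-3,0,0,0,6.8,0.5],[1.3,-3,0,0,0,6.8,0.5],[1.3,-3,0,0,0,6.8,0.5],[1.3,-3,0,0,0,6.8,0.5],[1.2,-2.7,0,0,0,6.8,0.5]]' && python3 -m pendant '[[0,0,-4,0,0,0,0.6],[0,0,-4,0,0,0,0.6],[0,0,-4,0,0,0,0.6],[0,0,0,0,0,0,0.6],[0,0,0,0,0,0,0.6]]'
python3 - <<'E'
from fit import *
q=lambda u,v:px(u,v,170,130,300/72)
for c in ((q(150,72)+q(108,203))/2,(px(200,50,175,140,6.25)+px(137,244,175,140,6.25))/2):
    r=least_squares(lambda w:proj("top",[w[0],w[1],.147])-c,[.5,0]); print(r.x)
from bench import imaging
t=imaging.snapshot("top")[:,:,::-1]; s=imaging.snapshot("scene")[:,:,::-1]
cv2.imwrite("pics/d4.png",np.hstack([cv2.resize(t[130:202,170:266],(400,300),interpolation=2),cv2.resize(s[205:301,220:348],(400,300),interpolation=2)]))
E
```

```text
time: 12.0
tool_pos: [0.5897, 0.0813, 0.3202]
ee_rot: [-3.14, -0.003, 2.809]
wrist_force: [0.3, 0.6, 0.3]
width: 0.0469
finger_force: 0.0
time: 12.5
tool_pos: [0.5889, 0.0828, 0.2011]
ee_rot: [-3.14, -0.003, 2.805]
wrist_force: [0.5, 0.3, 0.9]
width: 0.0561
finger_force: 0.0
[0.58721603 0.08363207]
[0.58563115 0.0802835 ]
```

View pics/d4.png

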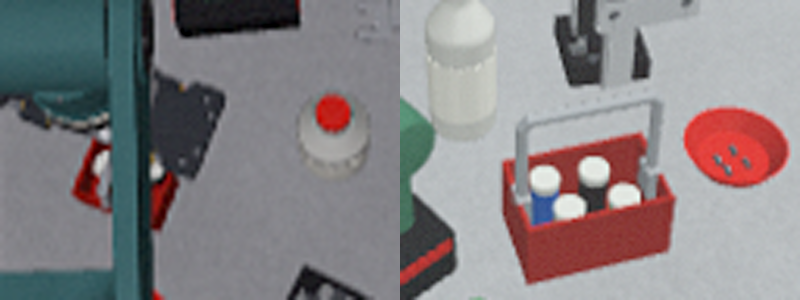

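```bash
python3 -m pendant '[[0,0,-2,0,0,0,0.6],[0,0,-2,0,0,0,0.6],[0,0,-1.5,0,0,0,0.6],[0,0,-0.9,0,0,0,0.6],[0,0,0,0,0,0,0.6],[0,0,0,0,0,0,0],[0,0,0,0,0,0,0],[0,0,0,0,0,0,0]]' && python3 -m pendant '[[0,0,0,0,0,0,0],[0,0,0,0,0,0,0],[0,0,0,0,0,0,0],[0,0,0,0,0,0,0],[0,0,1,0,0,0,0],[0,0,1,0,0,0,0],[0,0,1,0,0,0,0],[0,0,0,0,0,0,0]]'
```

```text
time: 13.4
tool_pos: [0.5904, 0.0829, 0.1397]
ee_rot: [3.141, 0.002, 2.805]
wrist_force: [-0.5, 0.2, -0.2]
width: 0.036
finger_force: 0.0
time: 14.2
tool_pos: [0.5908, 0.0829, 0.1709]
ee_rot: [3.14, 0.004, 2.805]
wrist_force: [-0.1, -0.1, -3.7]
width: 0.0091
finger_force: 30.0
```

```bash
python3 -m pendant '[[0,0,2,0,0,0,0],[0,0,3,0,0,0,0],[0,0,3,0,0,0,0],[0,0,3,0,0,0,0],[0,0,3,0,0,0,0],[-2,0,0,0,0,0,0],[-3,0,0,0,0,-3,0],[-3,0,0,0,0,-3,0]]' && python3 -m pendant '[[-3,0,0,0,0,-3,0],[-3,0,0,0,0,-3,0],[-3,-1,0,0,0,-3,0],[-1.4,-2,0,0,0,-3,0],[0,-3,0,0,0,-4,0],[0,-3,0,0,0,-4,0],[0,-3,0,0,0,-4,0],[0,-3,0,0,0,-4,0]]' && python3 -m pendant '[[0,-3,0,0,0,-4,0],[0,-3,0,0,0,-4,0],[0,-3,0,0,0,-4,0],[0,-3,0,0,0,-4,0],[0,-3,0,0,0,-4,0],[0,-3,0,0,0,-4,0],[0,-3,0,0,0,-4,0],[0,-3,0,0,0,-4,0]]' && python3 -m pendant '[[0,-2.5,0,0,0,-4,0],[0,-1.5,0,0,0,-4,0],[0,-0.5,0,0,0,-0.8,0],[0,0,0,0,0,0,0],[0,0,0,0,0,0,0]]'
```

```text
time: 15.0
tool_pos: [0.5087, 0.0828, 0.3083]
ee_rot: [-3.141, -0.001, 2.698]
wrist_force: [-0.4, -0.6, -4.5]
width: 0.0088
finger_force: 30.0
time: 15.8
tool_pos: [0.4053, -0.0681, 0.3087]
ee_rot: [3.141, 0.0, 2.209]
wrist_force: [-0.6, -0.1, -4.8]
width: 0.0088
finger_force: 30.0
time: 16.6
tool_pos: [0.4054, -0.3083, 0.3085]
ee_rot: [3.141, -0.0, 1.65]
wrist_force: [0.6, 0.9, -3.7]
width: 0.0089
finger_force: 30.0
time: 17.1
tool_pos: [0.4058, -0.3513, 0.3086]
ee_rot: [3.141, -0.001, 1.501]
wrist_force: [0.9, 1.7, -4.2]
width: 0.0088
finger_force: 30.0
```

```bash
python3 -m pendant '[[0,-0.1,-1,0,0,0,0],[0,0,-1,0,0,0,0],[0,0,-0.9,0,0,0,0],[0,0,0,0,0,0,0],[0,0,0,0,0,0,0],[0,0,0,0,0,0,0]]'
python3 - <<'E'
import cv2,numpy as np
from bench import imaging
t=imaging.snapshot("top")[:,:,::-1]; s=imaging.snapshot("scene")[:,:,::-1]
cv2.imwrite("pics/d5.png",np.hstack([cv2.resize(t[150:222,290:386],(400,300),interpolation=2),cv2.resize(s[90:162,170:266],(400,300),interpolation=2)]))
E
```

```text
time: 17.7
tool_pos: [0.4059, -0.3532, 0.2799]
ee_rot: [3.141, 0.001, 1.499]
wrist_force: [-0.3, -0.3, -4.6]
width: 0.0088
finger_force: 30.0
```

View pics/d5.png

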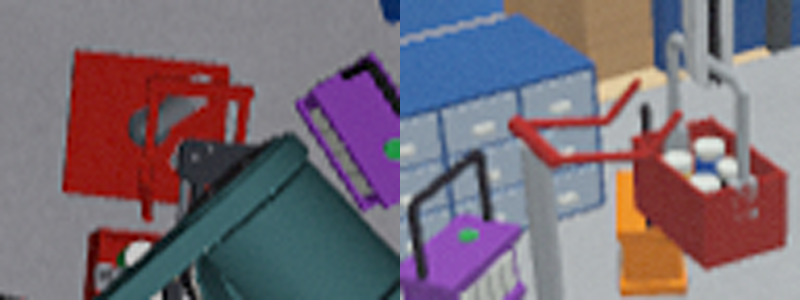

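```bash
python3 -m pendant '[[0.9,-0.1,0,0,0,0,0],[0.9,0,0,0,0,0,0],[1,-0.1,0,0,0,0,0],[0.9,-0.1,0,0,0,0,0],[1,0,0,0,0,0,0],[0.9,-0.1,0,0,0,0,0],[1,-0.1,0,0,0,0,0],[0.9,0,0,0,0,0,0]]' && python3 -m pendant '[[0,0,0,0,0,0,0],[0,0,0,0,0,0,0],[0,0,-0.6,0,0,0,0],[0,0,-0.6,0,0,0,0],[0,0,-0.6,0,0,0,0],[0,0,-0.6,0,0,0,0],[0,0,-0.6,0,0,0,0],[0,0,0,0,0,0,0]]'
```

```text
time: 18.6
tool_pos: [0.4817, -0.3583, 0.2793]
ee_rot: [3.142, -0.0, 1.499]
wrist_force: [-0.1, 0.3, -4.0]
width: 0.0086
finger_force: 30.0
time: 19.4
tool_pos: [0.4802, -0.3578, 0.2479]
ee_rot: [-3.14, -0.002, 1.499]
wrist_force: [-0.3, -0.7, -4.2]
width: 0.009
finger_force: 30.0
```

```bash
python3 -m pendant '[[0,0,-0.3,0,0,0,0],[0,0,-0.2,0,0,0,0],[0,0,0,0,0,0,0],[0,0,0,0,0,0,0.15],[0,0,0,0,0,0,0.3],[0,0,0,0,0,0,0.5],[0,0,0,0,0,0,0.5],[0,0,0,0,0,0,0.5]]' ; python3 -m pendant '[[0,0,0,0,0,0,0.5],[0,0,0,0,0,0,0.5],[0,0,0,0,0,0,0.5],[0,0,2,0,0,0,0.5],[0,0,3,0,0,0,0.5],[0,0,3,0,0,0,0.5],[0,0,3,0,0,0,0.5],[0,0,0,0,0,0,0.5]]'; python3 -m pendant '[[0,0,0,0,0,0,0.5],[0,0,0,0,0,0,0.5],[0,0,0,0,0,0,0.5],[0,0,0,0,0,0,0.5],[0,0,0,0,0,0,0.5],[0,0,0,0,0,0,0.5],[0,0,0,0,0,0,0.5],[0,0,0,0,0,0,0.5]]'
python3 - <<'E'
from bench import imaging
import cv2
s=imaging.snapshot("scene")[:,:,::-1]
cv2.imwrite("pics/d6.png",cv2.resize(s,(800,600),interpolation=2))
E
```

```text
time: 20.2
tool_pos: [0.4809, -0.3582, 0.245]
ee_rot: [3.141, 0.001, 1.499]
wrist_force: [-1.5, -0.3, -0.8]
width: 0.0428
finger_force: 0.0
time: 21.0
tool_pos: [0.4816, -0.3588, 0.3601]
ee_rot: [3.134, 0.006, 1.499]
wrist_force: [0.3, 0.4, 0.4]
width: 0.0471
finger_force: 0.0
time: 21.8
tool_pos: [0.4808, -0.3581, 0.3546]
ee_rot: [3.141, 0.0, 1.499]
wrist_force: [0.3, -1.0, 0.6]
width: 0.0468
finger_force: 0.0
```

View pics/d6.png

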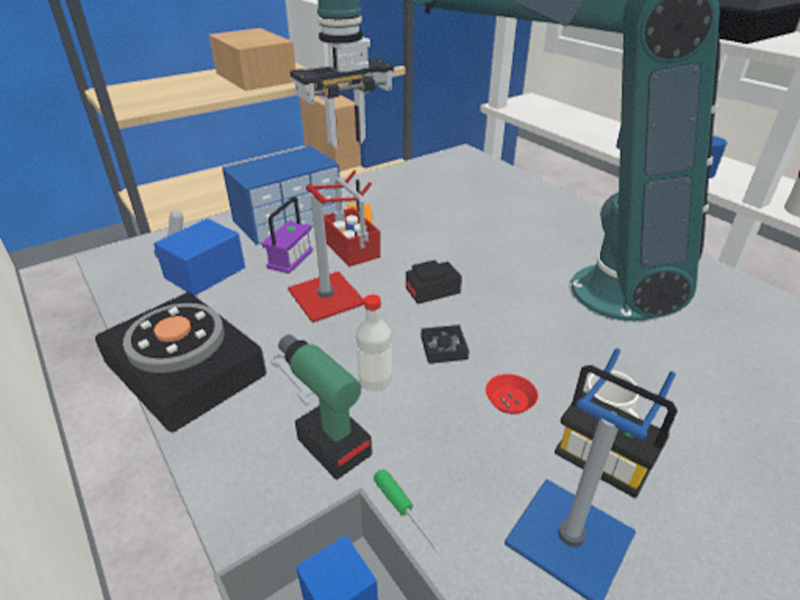

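Both hang on their hooks: the caddy at about (350,225) and the lamp at about (620,430). The bystanders are where they were. I'll let any swing settle, then hand in.

```bash
for i in 1 2 3 4 5; do python3 -m pendant '[[0,0,0,0,0,0,0.5],[0,0,0,0,0,0,0.5],[0,0,0,0,0,0,0.5],[0,0,0,0,0,0,0.5],[0,0,0,0,0,0,0.5],[0,0,0,0,0,0,0.5],[0,0,0,0,0,0,0.5],[0,0,0,0,0,0,0.5]]' >/dev/null; done
python3 - <<'E'
from bench import imaging, robot
import numpy as np
a=imaging.snapshot("scene").astype(int)
for _ in range(6): b=imaging.snapshot("scene").astype(int)
d=abs(a-b).max(2); print(d[110:175,195:250].mean(),d[225:320,350:440].mean(),d[300:380,20:120].mean())
print(robot.close_job())
E
```

```text
2.944895104895105 3.0630409356725146 1.980125
the job is handed in; nothing more can be done
None
```

The lamp hangs on the blue hook and the red caddy on the red hook, both let go of and still as far as the pictures show; no bystander was seen to move, and the job was handed in at about 26 s, verdict not shown.

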